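# Set out the service kit on its outline pads

## Robot

A 7-joint arm with a two-finger parallel gripper is mounted at the origin on a cart in front of the work surface, level with it; the furniture and walls round the work are solid. World frame = base frame: x ahead of the robot, y to its left, z up, the work surface at z = 0. Lengths are in m, angles in rad, forces in N, time in s.
With the tool pointing down it reaches from about 0.425 to 0.825 m from the base axis. Payload 3.6 kg.
Tool frame: the origin (TCP) lies between the finger pads; the fingertips stand 17 mm ahead of it and the grasp point (between the pads) lies 2 mm behind it (ctrl.tip_reach is the z of the fingertips in the tool frame, in m); z points along the fingers, y is the line along which they close (so a half turn about z gives the same grasp; the last joint's range is limited). The gripper opens to 85 mm and grips with 20 to 120 N. Pads are 22 mm wide; open, the fingers measure 114 mm over their backs; the gripper's body (76 mm by 85 mm) begins 54 mm behind the grasp point. The pads swing forward as they close: fully open they stand 13 mm farther back than shut.
Start: joints at [-1.302, 0.615, -0.013, 1.423, 0.008, 1.103, -0.04], TCP at [0.189, 0.622, 0.215] pointing down, gripper open.
Joint ranges: [-3.12, 3.12], [-0.3, 2.06], [-1.34, 1.32], [0.26, 2.42], [-1.36, 4.5], [0.01, 1.98], [-2.84, 2.84]. Speed limits (rad/s): [2.79, 2.79, 3.14, 3.14, 3.14, 3.14, 3.14].

## Interface

Orientations are given as a unit quaternion [x, y, z, w].
In Python, from plant import ctrl gives the robot as it stands.
- The arm moves only by the tool send_rows, never from a script. Its argument "moves" is text: rows parted by semicolons, each of 7 numbers parted by spaces: the shift along the tool's x, y, z each as a share of 50 mm, from -1 to 1, then the turn, a rotation vector about the tool's x, y, z each as a share of 5 degrees, from -1 to 1, then the closure, from 0 (fully open) to 1 (shut). In form: dx dy dz rx ry rz grip; .... A call has 1 to 5 rows; each row shifts and turns the commanded pose from where the row before left it, along the tool's axes as they then stand; what a row does not reach is not made up. A row lasts 1/8 s, in which the tool goes at most 62.5 mm and 10.7 degrees, less where a joint would pass 70% of its speed; a pose out of reach is approached as far as the arm can. A call with a number of a shift or a turn outside -1 to 1 is refused whole. A call with a gripper value outside its range is refused whole. The fingers move at their own pace and stop on an object; "newtons" is the grip in N (left out, the last holds). Time passes only in rows, so rows that do not move let the fingers close. It gives the time, the measured TCP pose, the force, the opening and the grip force at its end, in the units of the state.
- ctrl.get_state(): the state, without advancing time (a new reading comes with each control period).
- ctrl.read_camera(name): name is "scene" or "top" or "wrist"; returns (picture, depth): 420x560x3 uint8, blue, green, red; 420x560 float32, m along the optical axis (not along the pixel's ray), 0 where there is no reading.
- ctrl.calibration(name): a dict with "K" (3x3 intrinsics, pixels), "dist" ([k1, k2, p1, p2, k3] as OpenCV has them; the pictures are not rectified), "pose" (4x4, takes a point from camera to world coordinates). Camera axes: x right, y down, z forward; pixel columns grow to the right and rows downward; lengths in m; the calibration is good to about 2 mm. A picture is of the moment at which its call begins: read the wrist's pose just before it. calibration takes no time and is no camera call; for the wrist camera it gives the pose at the moment of the call.
- ctrl.finish_job(): hands the job in; it is judged then, once.
The state is a dict: "time_s": time; "qpos": joint angles; "dq": joint speeds; "joint_torque": joint torques, N m; "tool_pos": TCP position; "ee_rot": TCP orientation; "force": force on the tool from outside, world axes, zero at the start; "torque": the same for the moment, N m; "width": finger opening in m; "grasp_force": force on a finger pad.
Only numpy, scipy, OpenCV 4.12 (cv2) and the standard library are available. Lean on these libraries where they do the work, as an engineer would, in place of code of your own. Each camera call takes 0.05 s, during which the arm holds its last target. There are 200 camera calls.

## Task

Set out the kit for the next repair: put the solder reel, the button box, the folding hex key set and the gear motor each flat on the pad that shows its own outline, centred on that outline and in line with it. The motor must also point the way its outline does, with its cross shaft over the cross bar. Leave all four lying there, released, and keep the arm and its load clear of the tall test fixture in the middle.

Things in the scene. Friction and masses are not known exactly. Their poses are not given: they have to be found in the camera images.
- reel: Small blue plastic reel of bright solder wire lying flat, round, flange diameter 53 mm, 32 mm high, about 0.25 kg. Loose. Origin at the centre of its underside, z up; grip across the flanges.
- puck: White plastic box with well rounded corners and one red button on top, 34 (x) x 60 (y) x 18 mm high. Loose. Origin at the centre of its underside, z up, y along its length. Grip across x.
- hex_keys: Folding hex key set in a long narrow red case, 29 (x) x 90 (y) x 20 mm high, lying flat. Loose, 0.14 kg. Origin at the centre of its underside, z up, y along its length. Grip across x.
- motor: White and grey gear motor lying flat, 58 mm long (y), 24 mm high: gearbox 24 mm wide (x) from y = -3 to 29 mm, motor can 20 mm wide from y = -29 to -3, a 5 mm cross shaft out of both sides at y = +23 mm (44 mm over its ends, 12 mm up). Loose, 0.085 kg. Origin mid-length, on the underside. Grip across x near y = +8 mm. (The yellow motor at the back is not part of the job.)
- motor_shaft (a point): Middle of the motor's cross shaft: 23 mm along the motor's +y from its origin, 12 mm up.
- test_fixture: White bench test fixture behind the middle of the work, 244 mm high, fixed, no part of the job, an obstacle to move round: it fills from 139 mm in front of (toward the robot, -x) to 121 mm behind its origin and 152 mm to either side; origin on the worktop.
- pad_reel: Fixed dark rubber pad, 72 (x) x 112 (y) x 6 mm thick, screw heads in the corners; origin at the centre of its underside. On its top, centred on the origin, is a pale outline: a round disc 55 mm across, the shape of the solder reel.
- pad_puck: Fixed dark rubber pad, 72 (x) x 112 (y) x 6 mm thick, screw heads in the corners; origin at the centre of its underside. On its top, centred on the origin, is a pale outline: a short rectangle 37 (x) x 63 (y) mm with well rounded corners, the shape of the button box; either way round will do.
- pad_hex: Fixed dark rubber pad, 72 (x) x 112 (y) x 6 mm thick, screw heads in the corners; origin at the centre of its underside. On its top, centred on the origin, is a pale outline: a long narrow rectangle 31 (x) x 92 (y) mm, the shape of the hex key set; either way round will do.
- pad_motor: Fixed dark rubber pad, 72 (x) x 112 (y) x 6 mm thick, screw heads in the corners; origin at the centre of its underside. On its top, centred on the origin, is a pale outline: the gear motor seen from above, about 60 mm long, with its cross bar (the cross shaft, 47 mm long) at y = +23 mm: the motor's +y must point along the pad's +y.
Things that resemble listed ones, but are neither listed nor needed, are in the scene too. Leave any green look-alike of the puck alone.

How it is judged:
At the end, for the whole second after the job is handed in: Each thing rests flat and still on the pad with its own outline, its centre within 12 mm of the pad's centre seen from above; box, hex keys and motor in line with the pad within 0.25 rad, the motor's cross shaft at the cross-bar end (pad's +y) (horizontal distance between reel and pad_reel below 0.012 m and z of reel in the frame of pad_reel between 0.003 and 0.01 m and angle between each of reel, puck, hex_keys, motor's own z axis and vertical below 0.12 rad and linear speed of each of reel, puck, hex_keys, motor below 0.02 m/s and angular speed of each of reel, puck, hex_keys, motor below 0.2 rad/s and horizontal distance between puck and pad_puck below 0.012 m and z of puck in the frame of pad_puck between 0.003 and 0.01 m and angle between the y axis of puck and the y axis of pad_puck, either way round below 0.25 rad and horizontal distance between hex_keys and pad_hex below 0.012 m and z of hex_keys in the frame of pad_hex between 0.003 and 0.01 m and angle between the y axis of hex_keys and the y axis of pad_hex, either way round below 0.25 rad and horizontal distance between motor and pad_motor below 0.012 m and z of motor in the frame of pad_motor between 0.003 and 0.01 m and angle between the y axis of motor and the y axis of pad_motor, either way round below 0.25 rad and y of motor_shaft in the frame of pad_motor above 0 m); the robot touches nothing.
It also fails if it takes over 128 s, if anything falls off the work surface, if the arm or the gripper's body presses on something with over 40 N, if the wrist force passes 120 N, or if a joint passes its speed limit or range.

## Working session

There is one attempt and no reset: what is moved stays moved. The work goes in short steps, Python scripts to look and compute and a tool call to move; the robot and the scene stay as the last step left them, time stands still between calls to the robot, and variables do not carry over. Pictures are saved under pics/ and viewed, at most 14 in all, crops included, and the job is handed in when it is done.

Besides the shell and the picture viewer there is one more tool, called after "Emit:" by a JSON object that holds its "fn" and its "kwargs". send_rows: Moves the arm, as the interface text tells. Its arguments: {"type":"object","properties":{"moves":{"type":"string"},"newtons":{"type":"number"}},"required":["moves"]}

```bash
ls; mkdir -p pics; cat > h.py <<'E'
import numpy as np, cv2
from plant import ctrl
def snap(n,f):
    c=ctrl.calibration(n); p,d=ctrl.read_camera(n); cv2.imwrite(f'pics/{f}.png',p)
    np.savez(f'pics/{f}.npz',d=d,K=c['K'],D=np.array(c['dist']),T=c['pose']); return p,d
def world(f,u,v,z=None):
    c=np.load(f'pics/{f}.npz'); r=cv2.undistortPoints(np.array([[[u,v]]],float),c['K'],c['D'])[0,0]
    r=np.array([r[0],r[1],1.]); T=c['T']
    if z is None: return T[:3,:3]@(r*c['d'][int(round(v)),int(round(u))])+T[:3,3]
    w=T[:3,:3]@r; return T[:3,3]+w*(z-T[2,3])/w[2]
E
python3 - <<'E'
from h import *
for n in ['scene','top','wrist']:
    snap(n,n+'0'); print(n,ctrl.calibration(n)['pose'].round(3).tolist(),np.array(ctrl.calibration(n)['K']).round(1).tolist())
s=ctrl.get_state(); print({k:np.round(v,3).tolist() for k,v in s.items()})
E
```

```text
pics
scene [[0.861, -0.288, 0.42, 0.065], [-0.509, -0.51, 0.694, -0.771], [0.014, -0.811, -0.585, 0.729], [0.0, 0.0, 0.0, 1.0]] [[412.0, 0.0, 279.1], [0.0, 412.0, 205.2], [0.0, 0.0, 1.0]]
top [[-0.02, -0.998, 0.064, 0.464], [-1.0, 0.02, -0.0, 0.056], [-0.001, -0.064, -0.998, 1.22], [0.0, 0.0, 0.0, 1.0]] [[385.6, 0.0, 277.6], [0.0, 385.6, 211.3], [0.0, 0.0, 1.0]]
wrist [[0.291, 0.921, 0.26, 0.122], [0.957, -0.279, -0.081, 0.642], [-0.002, 0.272, -0.962, 0.372], [0.0, 0.0, 0.0, 1.0]] [[331.0, 0.0, 284.6], [0.0, 331.0, 204.2], [0.0, 0.0, 1.0]]
{'time_s': 0.15, 'qpos': [-1.302, 0.616, -0.013, 1.425, 0.008, 1.103, -0.04], 'dq': [0.001, -0.003, 0.0, -0.005, -0.001, -0.001, 0.002], 'joint_torque': [0.001, -46.966, 0.26, -17.125, 0.01, 0.007, 0.0], 'tool_pos': [0.189, 0.621, 0.214], 'ee_rot': [0.147, 0.989, -0.001, -0.0], 'force': [0.397, 0.258, 0.083], 'torque': [0.02, -0.028, 0.016], 'grasp_force': 0.0, 'width': 0.085}
```

View pics/scene0.png

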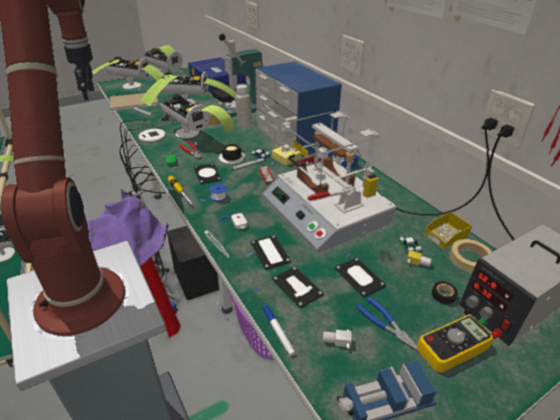

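View pics/top0.png

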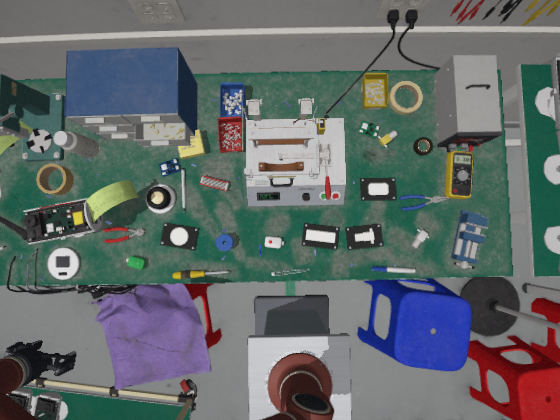

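The top view gives these candidates:
- **Reel:** blue reel at (225,242). The black-and-white roll at (158,198) and the tape rolls are not it.
- **Puck:** white with a red button at (273,242). The green look-alike is at (136,263).
- **Hex keys:** red case at (215,183). The red pliers at (122,234) and the red bin at (231,134) are not it.
- **Motor:** white/grey at (421,237). The yellow motor at (388,137) is not it.
- **Pads:** reel (180,237), hex (321,236), motor (365,237), puck (378,189).

Next, close crops to check these.

```bash
python3 - <<'E'
from h import *
p=cv2.imread('pics/top0.png')
for n,(a,b) in {'cl':(155,165),'cr':(300,165)}.items():
    c=cv2.resize(p[b:b+95,a:a+140],None,fx=5.6,fy=5.6,interpolation=cv2.INTER_CUBIC); cv2.imwrite(f'pics/{n}.png',c)
E
```

```text
(no output)
```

View pics/cl.png

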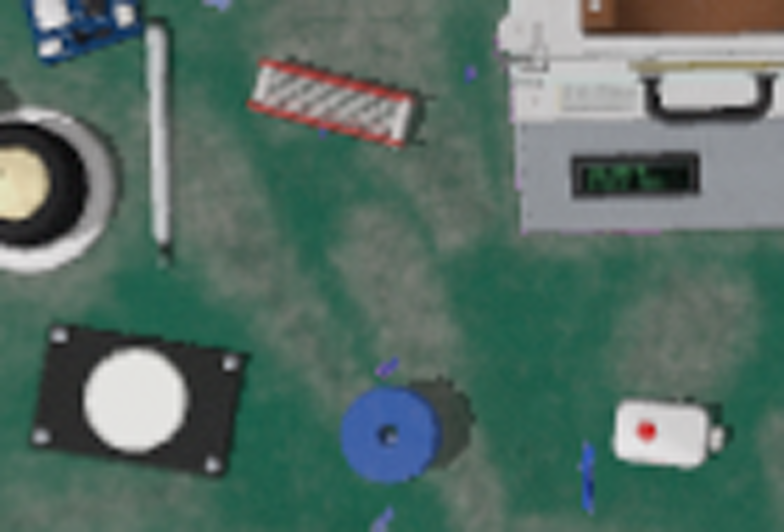

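View pics/cr.png

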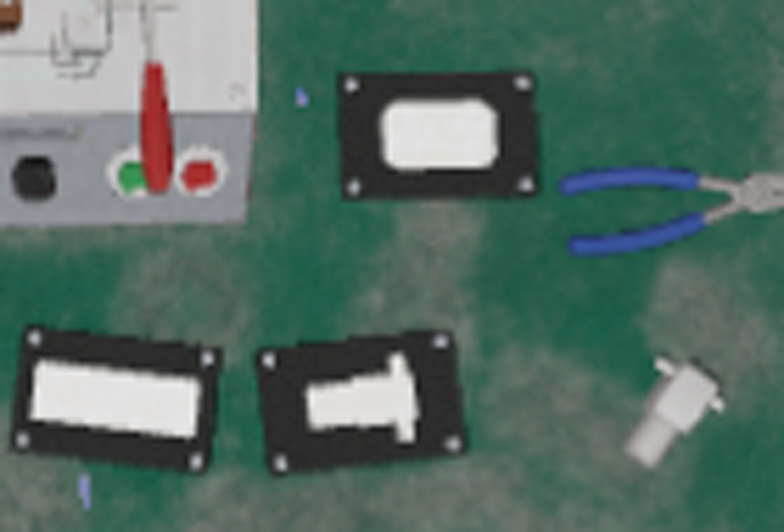

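The crops confirm all choices: the hex keys are the red case with silver keys at crop (331,103), the blue reel is at (390,435), the white box has a red button and an end tab, and the motor's shaft end points up-right at (689,386). The pads carry disc, long rectangle, motor and rounded-rectangle outlines. I'll convert these to world positions.

```bash
cat > meas.py <<'E'
from h import *
def W(c,pts,z):
    o={'l':(155,165),'r':(300,165)}[c]
    return np.array([world('top0',(u+.5)/5.6-.5+o[0],(v+.5)/5.6-.5+o[1],z) for u,v in pts])
def quad(n,c,pts,z):   # UL,UR,LR,LL; long axis image-right = world -y
    w=W(c,pts,z); m=w.mean(0); l=(w[1]+w[2]-w[0]-w[3])/2; s=(w[0]+w[1]-w[2]-w[3])/2
    print(n,m.round(4),'long',np.linalg.norm(l).round(4),'dir deg',np.degrees(np.arctan2(l[1],l[0])).round(1),'short',np.linalg.norm(s).round(4))
quad('pad_reel','l',[(59,335),(231,362),(212,465),(41,436)],.007)
quad('pad_hex','r',[(35,338),(208,358),(197,461),(22,440)],.007)
quad('pad_motor','r',[(268,360),(440,341),(453,443),(280,463)],.007)
quad('pad_puck','r',[(351,84),(523,83),(527,184),(353,187)],.007)
quad('puck_body','l',[(617,402),(708,403),(705,467),(615,460)],.018)
quad('hex','l',[(262,60),(412,95),(402,147),(250,105)],.02)
print('reel',W('l',[(390,435)],.032).round(4)); print('pucktab',W('l',[(722,438)],.01))
a=W('r',[(641,457),(704,374)],.02); d=a[1]-a[0]; print('motor',a.mean(0).round(4),np.linalg.norm(d),np.degrees(np.arctan2(d[1],d[0])))
b=W('r',[(662,365),(717,407)],.012); d=b[0]-b[1]; print('shaft',b.mean(0).round(4),np.linalg.norm(d),np.degrees(np.arctan2(d[1],d[0])))
for u,v in [(247,205),(343,205),(250,125)]: print('fixture',world('top0',u,v).round(3))
for u,v in [(225,240),(273,242),(215,183),(421,237),(365,237)]: print('d',world('top0',u,v).round(3))
E
python3 meas.py
```

```text
pad_reel [0.4697 0.3688 0.007 ] long 0.0985 dir deg -100.2 short 0.0581
pad_hex [ 0.4612 -0.076   0.007 ] long 0.0983 dir deg -97.9 short 0.0578
pad_motor [ 0.4569 -0.2137  0.007 ] long 0.098 dir deg -84.8 short 0.0578
pad_puck [ 0.607  -0.2633  0.007 ] long 0.0985 dir deg -90.4 short 0.0581
puck_body [0.4455 0.0735 0.018 ] long 0.0503 dir deg -93.7 short 0.0338
hex [0.6341 0.2547 0.02  ] long 0.0878 dir deg -105.5 short 0.028
reel [[0.4475 0.2222 0.032 ]]
pucktab [[0.44187461 0.03970451 0.01      ]]
motor [ 0.4456 -0.3853  0.02  ] 0.058757342866411724 -39.49359560195815
shaft [ 0.4618 -0.3986  0.012 ] 0.038725232694700705 51.30595942789137
fixture [0.563 0.153 0.004]
fixture [ 0.558 -0.152 -0.   ]
fixture [0.802 0.135 0.067]
d [0.454 0.22  0.028]
d [0.445 0.072 0.021]
d [0.634 0.252 0.012]
d [ 0.451 -0.388  0.023]
d [ 0.455 -0.217  0.006]
```

The measured sizes match the specs (screw spacing 98 x 58, hex 88 x 28, motor 58.8 long) and all reaches are fine. The reel comes first, picked at the present yaw.

```bash
cat > go.py <<'E'
import sys; from h import *; from scipy.spatial.transform import Rotation as R
s=ctrl.get_state(); M=R.from_quat(s['ee_rot']).as_matrix(); p=np.array(s['tool_pos'])
phi=np.degrees(np.arctan2(M[1,1],M[0,1]))
print('t',round(s['time_s'],2),'tcp',p.round(4),'phi',phi.round(2),'tilt',np.degrees(np.arccos(-M[2,2])).round(2),'w',round(s['width'],4),'F',np.round(s['force'],1),'g',round(s['grasp_force'],1),'q7',round(s['qpos'][6],2))
def rel(x,y,z,ph):  # turn first, then shift: units
    global p,phi
    d=(ph-phi+180)%360-180; a=np.radians(ph); w=np.array([x,y,z])-p
    ty=np.array([np.cos(a),np.sin(a),0]); tx=np.array([-np.sin(a),np.cos(a),0])
    print('->',(x,y,z,ph),'rz units',round(-d/5,2),'dx dy dz units',(np.array([w@tx,w@ty,-w[2]])/.05).round(2)); p=np.array([x,y,z]); phi=ph
for a in sys.argv[1:]:
    rel(*map(float,a.split(',')))
E
python3 go.py .4475,.2222,.1,73; python3 -c "
from plant import ctrl
print(ctrl.tip_reach)"
```

```text
t 0.15 tcp [0.1887 0.6214 0.2137] phi 73.11 tilt 0.11 w 0.0853 F [0.4 0.3 0.1] g 0.0 q7 -0.04
-> (0.4475, 0.2222, 0.1, 73.0) rz units 0.02 dx dy dz units [-7.28 -6.12  2.27]
0.017
```

Emit:
{"fn": "send_rows", "kwargs": {"moves": "-0.73 -0.62 0.2 0 0 0 0; -0.73 -0.62 0.2 0 0 0 0; -0.73 -0.62 0.2 0 0 0 0; -0.73 -0.62 0.2 0 0 0 0; -0.73 -0.62 0.2 0 0 0 0", "newtons": 40}}

```text
time_s: 0.78
tool_pos: [0.3191, 0.4191, 0.1642]
ee_rot: [0.147, 0.989, -0.0, 0.0]
force: [0.6, -1.0, -0.6]
width: 0.0856
grasp_force: 0.0
```

Emit:
{"fn": "send_rows", "kwargs": {"moves": "-0.73 -0.62 0.2 0 0 0 0; -0.73 -0.62 0.2 0 0 0 0; -0.73 -0.62 0.2 0 0 0 0; -0.73 -0.62 0.2 0 0 0 0; 0 0 0 0 0 0 0"}}

```text
time_s: 1.4
tool_pos: [0.4242, 0.2543, 0.1238]
ee_rot: [0.151, 0.988, -0.002, 0.0]
force: [-0.9, 0.7, -0.3]
width: 0.0853
grasp_force: 0.0
```

```bash
python3 go.py .4475,.2222,.022,73; python3 - <<'E'
from h import *
snap('wrist','w1')
E
```

```text
t 1.4 tcp [0.4242 0.2543 0.1238] phi 72.58 tilt 0.22 w 0.0853 F [-0.9  0.7 -0.3] g 0.0 q7 0.67
-> (0.4475, 0.2222, 0.022, 73.0) rz units -0.08 dx dy dz units [-0.63 -0.48  2.04]
```

View pics/w1.png

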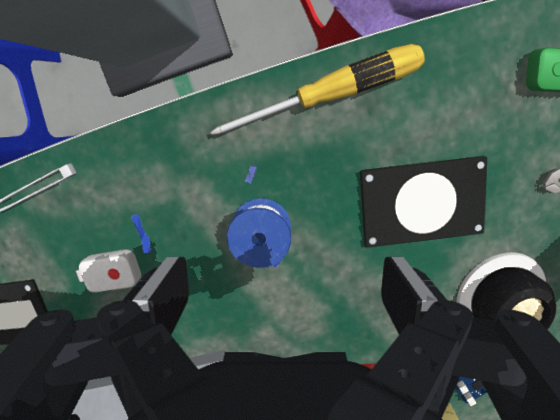

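The wrist view shows the blue reel's top at (261,239) between and ahead of the fingers, and the round-outline pad at (426,203). I'll shift over the reel and cross-check.

Emit:
{"fn": "send_rows", "kwargs": {"moves": "-0.63 -0.48 0.4 0 0 0 0; 0 0 0.4 0 0 0 0; 0 0 0 0 0 0 0"}}

```text
time_s: 1.82
tool_pos: [0.4437, 0.2284, 0.0836]
ee_rot: [0.146, 0.989, -0.001, -0.002]
force: [-0.9, 0.1, -0.2]
width: 0.0853
grasp_force: 0.0
```

```bash
python3 - <<'E'
from h import *
print(world('w1',259,237,.032),world('w1',426,203,.006),world('w1',109,272,.018))
E
python3 go.py .4475,.2222,.022,73
```

```text
[0.44516921 0.22563806 0.032     ] [0.46806473 0.37037004 0.006     ] [0.44226159 0.08065614 0.018     ]
t 1.82 tcp [0.4437 0.2284 0.0836] phi 73.23 tilt 0.19 w 0.0853 F [-0.9  0.1 -0.2] g 0.0 q7 0.74
-> (0.4475, 0.2222, 0.022, 73.0) rz units 0.05 dx dy dz units [-0.11 -0.1   1.23]
```

Emit:
{"fn": "send_rows", "kwargs": {"moves": "-0.08 -0.08 0.6 0 0 0 0; 0 0 0.6 0 0 0 0; 0 0 0 0 0 0 0; 0 0 0 0 0 0 1; 0 0 0 0 0 0 1"}}

```text
time_s: 2.45
tool_pos: [0.4487, 0.2234, 0.026]
ee_rot: [0.146, 0.989, 0.001, 0.001]
force: [0.3, 0.2, 0.1]
width: 0.052
grasp_force: 0.0
```

Emit:
{"fn": "send_rows", "kwargs": {"moves": "0 0 0 0 0 0 1; 0 0 0 0 0 0 1; 0 0 0 0 0 0 1"}}

```text
time_s: 2.82
tool_pos: [0.448, 0.2224, 0.0248]
ee_rot: [0.147, 0.989, 0.0, 0.0]
force: [-0.4, 0.2, -0.5]
width: -0.0002
grasp_force: 0.0
```

```bash
python3 go.py .47,.369,.1,73
```

```text
t 2.83 tcp [0.448  0.2224 0.0248] phi 73.11 tilt 0.01 w -0.0002 F [-0.4  0.2 -0.5] g 0.0 q7 0.75
-> (0.47, 0.369, 0.1, 73.0) rz units 0.02 dx dy dz units [ 0.44  2.93 -1.5 ]
```

```bash
python3 - <<'E'
from h import *
snap('wrist','w2'); p,_=snap('top','t2')
E
```

```text
(no output)
```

View pics/w2.png

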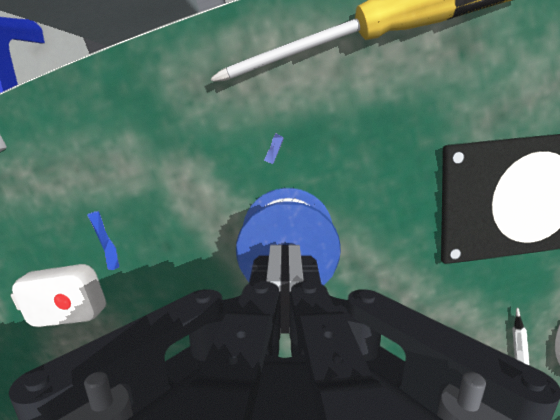

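```bash
python3 - <<'E'
from h import *
print(world('w2',289,238,.032),world('w2',289,238)); c=np.load('pics/w2.npz'); T=np.linalg.inv(c['T'])
for z in (.008,.0248,.04): 
    q=T@np.array([.448,.2224,z,1]); print(z,(c['K']@q[:3]/q[2])[:2])
p=cv2.imread('pics/t2.png')[195:285,150:290]; cv2.imwrite('pics/t2c.png',cv2.resize(p,None,fx=5.6,fy=5.6,interpolation=2))
for v in range(190,300,10): print(v,world('w2',289,v).round(3))
E
```

```text
[0.43921238 0.22734702 0.032     ] [0.43959212 0.22724654 0.0310099 ]
0.008 [284.55304204 238.57498376]
0.0248 [284.55499332 250.62788606]
0.04 [284.55710497 263.67133811]
190 [0.423 0.233 0.002]
200 [0.427 0.231 0.007]
210 [0.426 0.231 0.03 ]
220 [0.431 0.23  0.031]
230 [0.435 0.229 0.032]
240 [0.44  0.227 0.032]
250 [0.437 0.228 0.051]
260 [0.437 0.228 0.061]
270 [0.437 0.227 0.07 ]
280 [0.437 0.227 0.078]
290 [0.44  0.226 0.079]
```

View pics/t2c.png

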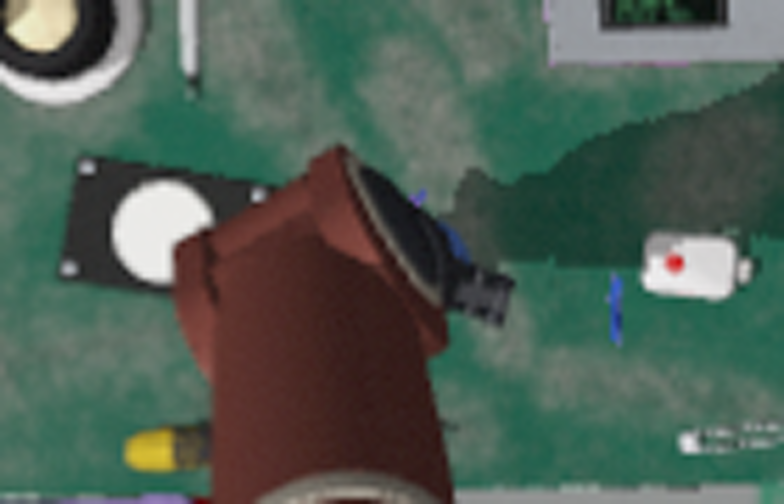

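```bash
python3 - <<'E'
from h import *
from scipy.spatial.transform import Rotation as R
def scan(f,tcp,M,pts):
    for u,v in pts:
        w=world(f,u,v); print(f,(u,v),w.round(3),'tool',(M.T@(w-tcp)).round(3))
s=ctrl.get_state(); M=R.from_quat(s['ee_rot']).as_matrix()
scan('w2',s['tool_pos'],M,[(u,v) for u in (277,285,294) for v in range(236,282,4)])
scan('w1',np.array([.4242,.2543,.1238]),M,[(180,262),(170,270),(155,290),(392,262),(405,275),(415,290)])
E
```

```text
w2 (277, 236) [0.437 0.222 0.03 ] tool [ 0.01  -0.004 -0.006]
w2 (277, 240) [0.439 0.221 0.031] tool [ 0.008 -0.004 -0.006]
w2 (277, 244) [0.441 0.221 0.031] tool [ 0.006 -0.004 -0.006]
w2 (277, 248) [0.436 0.223 0.048] tool [ 0.012 -0.003 -0.024]
w2 (277, 252) [0.436 0.223 0.053] tool [ 0.012 -0.003 -0.029]
w2 (277, 256) [0.436 0.223 0.057] tool [ 0.012 -0.003 -0.033]
w2 (277, 260) [0.436 0.223 0.061] tool [ 0.012 -0.003 -0.036]
w2 (277, 264) [0.436 0.223 0.065] tool [ 0.012 -0.003 -0.04 ]
w2 (277, 268) [0.436 0.223 0.067] tool [ 0.011 -0.003 -0.043]
w2 (277, 272) [0.436 0.223 0.072] tool [ 0.012 -0.003 -0.047]
w2 (277, 276) [0.436 0.223 0.075] tool [ 0.012 -0.003 -0.05 ]
w2 (277, 280) [0.436 0.223 0.078] tool [ 0.012 -0.003 -0.053]
w2 (285, 236) [0.438 0.226 0.031] tool [ 0.01   0.    -0.006]
w2 (285, 240) [0.44  0.225 0.031] tool [ 0.008  0.    -0.006]
w2 (285, 244) [0.452 0.221 0.005] tool [-0.004  0.     0.019]
w2 (285, 248) [0.437 0.226 0.048] tool [ 0.011  0.    -0.023]
w2 (285, 252) [0.437 0.226 0.053] tool [ 0.012  0.    -0.028]
w2 (285, 256) [0.437 0.226 0.057] tool [ 0.012
[... 803 characters left out ...]
011  0.004 -0.035]
w2 (294, 264) [0.438 0.229 0.064] tool [ 0.011  0.004 -0.039]
w2 (294, 268) [0.438 0.229 0.068] tool [ 0.012  0.004 -0.043]
w2 (294, 272) [0.437 0.229 0.073] tool [ 0.012  0.004 -0.048]
w2 (294, 276) [0.438 0.229 0.074] tool [ 0.012  0.004 -0.05 ]
w2 (294, 280) [0.438 0.229 0.078] tool [ 0.012  0.003 -0.053]
w1 (180, 262) [0.401 0.217 0.16 ] tool [ 0.011 -0.043 -0.036]
w1 (170, 270) [0.4   0.216 0.169] tool [ 0.012 -0.044 -0.045]
w1 (155, 290) [0.4   0.216 0.185] tool [ 0.012 -0.044 -0.061]
w1 (392, 262) [0.426 0.299 0.162] tool [ 0.012  0.043 -0.039]
w1 (405, 275) [0.427 0.301 0.172] tool [ 0.011  0.045 -0.048]
w1 (415, 290) [0.426 0.3   0.184] tool [ 0.011  0.045 -0.06 ]
```

The wrist depth puts the shut fingertips at tool z ≈ -22 mm, about 39 mm higher than the stated reach. The reported TCP z is therefore about 39 mm lower than the real fingers. The fingers closed above the reel (tip z ≈ 0.046) and touched nothing. I'll open, descend further in small guarded steps, and check.

Emit:
{"fn": "send_rows", "kwargs": {"moves": "0.06 0.03 0 0 0 0 0; 0 0 0 0 0 0 0; 0 0 0 0 0 0 0; 0 0 0 0 0 0 0; 0 0 0.4 0 0 0 0"}}

```text
time_s: 3.55
tool_pos: [0.4468, 0.2253, 0.0055]
ee_rot: [0.147, 0.989, 0.001, 0.002]
force: [0.3, -0.1, 0.7]
width: 0.0853
grasp_force: 0.0
```

```bash
python3 go.py; python3 - <<'E'
from h import *
from scipy.spatial.transform import Rotation as R
p,d=snap('wrist','w3'); s=ctrl.get_state(); M=R.from_quat(s['ee_rot']).as_matrix()
for u in (175,178,181,184,186):
  for v in range(246,272,4):
    w=world('w3',u,v); print((u,v),w.round(3),(M.T@(w-s['tool_pos'])).round(3))
E
```

```text
t 3.55 tcp [0.4468 0.2253 0.0055] phi 73.1 tilt 0.22 w 0.0853 F [ 0.3 -0.1  0.7] g 0.0 q7 0.74
(175, 246) [ 0.43   0.168 -0.001] [-0.002 -0.058  0.004]
(175, 250) [ 0.432  0.168 -0.001] [-0.004 -0.058  0.003]
(175, 254) [ 0.435  0.166 -0.002] [-0.007 -0.059  0.005]
(175, 258) [0.422 0.185 0.04 ] [ 0.01  -0.044 -0.037]
(175, 262) [0.423 0.187 0.044] [ 0.01  -0.043 -0.041]
(175, 266) [0.423 0.187 0.047] [ 0.01  -0.042 -0.044]
(175, 270) [0.424 0.187 0.048] [ 0.009 -0.041 -0.045]
(178, 246) [ 0.43   0.17  -0.001] [-0.002 -0.056  0.004]
(178, 250) [ 0.433  0.169 -0.001] [-0.004 -0.056  0.004]
(178, 254) [ 0.434  0.168 -0.   ] [-0.006 -0.056  0.003]
(178, 258) [0.423 0.186 0.04 ] [ 0.01  -0.043 -0.037]
(178, 262) [0.423 0.188 0.045] [ 0.011 -0.041 -0.042]
(178, 266) [0.424 0.188 0.045] [ 0.009 -0.041 -0.042]
(178, 270) [0.426 0.186 0.044] [ 0.007 -0.042 -0.041]
(181, 246) [ 0.431  0.172 -0.001] [-0.002 -0.054  0.004]
(181, 250) [ 0.433  0.171 -0.001] [-0.004 -0.055  0.004]
(181, 254) [ 0.435  0.17  -0.   ] [-0.006 -0.055  0.003]
(181, 258) [0.423 0.188 0.04 ] [ 0.01  -0.041 -0.037]
(181, 
[... 226 characters left out ...]
33  0.173 -0.   ] [-0.004 -0.053  0.003]
(184, 254) [ 0.436  0.171 -0.001] [-0.007 -0.053  0.003]
(184, 258) [0.424 0.188 0.037] [ 0.009 -0.041 -0.034]
(184, 262) [0.426 0.187 0.038] [ 0.007 -0.041 -0.035]
(184, 266) [0.428 0.186 0.037] [ 0.005 -0.041 -0.034]
(184, 270) [0.429 0.186 0.038] [ 0.004 -0.041 -0.035]
(186, 246) [ 0.431  0.174 -0.   ] [-0.002 -0.052  0.003]
(186, 250) [0.433 0.174 0.   ] [-0.004 -0.052  0.003]
(186, 254) [0.436 0.173 0.   ] [-0.006 -0.052  0.003]
(186, 258) [ 0.438  0.171 -0.002] [-0.009 -0.053  0.004]
(186, 262) [ 0.44   0.171 -0.001] [-0.011 -0.053  0.004]
(186, 266) [0.429 0.186 0.035] [ 0.004 -0.041 -0.032]
(186, 270) [0.431 0.186 0.035] [ 0.002 -0.041 -0.032]
```

View pics/w3.png

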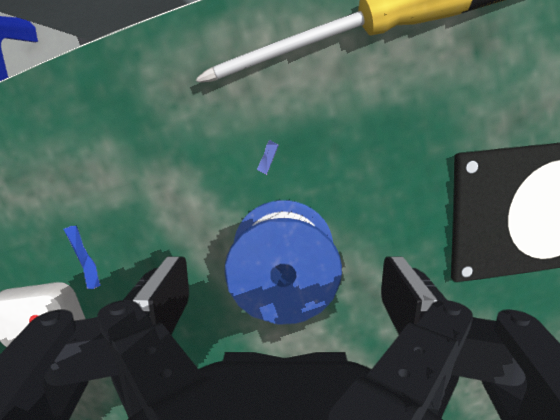

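The wrist view shows the reel's centre hole at (284,274), midway between the open fingers at (170,275) and (410,275). The tips are at z ≈ 0.036, so the tip offset is -34 mm open and about -21 mm shut. I'll check the reel centre and go down.

Emit:
{"fn": "send_rows", "kwargs": {"moves": "0 0 0.25 0 0 0 0; 0 0 0.22 0 0 0 0; 0 0 0 0 0 0 0"}}

```text
time_s: 3.98
tool_pos: [0.4449, 0.2244, -0.0197]
ee_rot: [0.147, 0.989, -0.001, -0.001]
force: [-0.2, 0.0, -0.1]
width: 0.0852
grasp_force: 0.0
```

```bash
python3 - <<'E'
from h import *
print(world('w3',284,273,.032))
E
python3 go.py .4468,.2253,-.018,73.1
```

```text
[0.44582133 0.22530849 0.032     ]
t 3.98 tcp [ 0.4449  0.2244 -0.0197] phi 73.12 tilt 0.11 w 0.0852 F [-0.2  0.  -0.1] g 0.0 q7 0.74
-> (0.4468, 0.2253, -0.018, 73.1) rz units 0.0 dx dy dz units [-0.03  0.03 -0.03]
```

Emit:
{"fn": "send_rows", "kwargs": {"moves": "0 0 0 0 0 0 1; 0 0 0 0 0 0 1; 0 0 0 0 0 0 1; 0 0 0 0 0 0 1; 0 0 -0.3 0 0 0 1"}}

```text
time_s: 4.6
tool_pos: [0.4445, 0.2242, -0.0043]
ee_rot: [0.147, 0.989, -0.001, -0.001]
force: [-0.2, -0.2, -2.1]
width: 0.0511
grasp_force: 42.6
```

Emit:
{"fn": "send_rows", "kwargs": {"moves": "0 0 -0.5 0 0 0 1; 0 0 -0.2 0 0 0 1; 0 0 0 0 0 0 1"}}

```text
time_s: 4.97
tool_pos: [0.4458, 0.225, 0.0318]
ee_rot: [0.147, 0.989, 0.0, 0.001]
force: [0.4, 0.9, -2.8]
width: 0.0515
grasp_force: 42.7
```

```bash
python3 go.py .469,.3693,.03,73.1
```

```text
t 4.97 tcp [0.4458 0.225  0.0318] phi 73.12 tilt 0.09 w 0.0515 F [ 0.4  0.9 -2.8] g 42.7 q7 0.75
-> (0.469, 0.3693, 0.03, 73.1) rz units 0.0 dx dy dz units [0.4  2.9  0.04]
```

Emit:
{"fn": "send_rows", "kwargs": {"moves": "0.1 0.72 0 0 0 0 1; 0.1 0.73 0 0 0 0 1; 0.1 0.73 0 0 0 0 1; 0.1 0.72 0 0 0 0 1; 0 0 0 0 0 0 1"}}

```text
time_s: 5.6
tool_pos: [0.467, 0.3738, 0.0299]
ee_rot: [0.144, 0.99, 0.001, -0.001]
force: [-0.3, 0.1, -2.8]
width: 0.0509
grasp_force: 42.8
```

Emit:
{"fn": "send_rows", "kwargs": {"moves": "0 0 0 0 0 0 1; 0 0 0 0 0 0 1"}}

```text
time_s: 5.85
tool_pos: [0.4684, 0.3673, 0.0305]
ee_rot: [0.148, 0.989, -0.001, -0.0]
force: [-0.8, -0.6, -3.1]
width: 0.0511
grasp_force: 42.8
```

```bash
python3 go.py .469,.3695,-.012,73.1; python3 - <<'E'
from h import *
snap('wrist','w4'); 
p=cv2.imread('pics/w4.png'); m=(p[:,:,0]<60)&(p[:,:,1]<60)&(p[:,:,2]<60)
E
```

```text
t 5.85 tcp [0.4684 0.3673 0.0305] phi 73.01 tilt 0.14 w 0.0511 F [-0.8 -0.6 -3.1] g 42.8 q7 0.59
-> (0.469, 0.3695, -0.012, 73.1) rz units -0.02 dx dy dz units [0.   0.05 0.85]
```

View pics/w4.png

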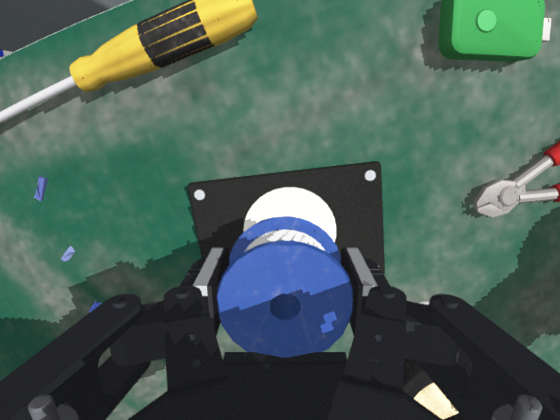

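The wrist view shows the reel held level between the fingers, above the pad with the white disc; disc centre u ≈ 290 against reel u ≈ 285. Lower and release.

Emit:
{"fn": "send_rows", "kwargs": {"moves": "0 0.05 0.4 0 0 0 1; 0 0 0.3 0 0 0 1; 0 0 0.14 0 0 0 1; 0 0 0 0 0 0 1; 0 0 0 0 0 0 1"}}

```text
time_s: 6.52
tool_pos: [0.4692, 0.3717, -0.0112]
ee_rot: [0.147, 0.989, -0.0, -0.0]
force: [-0.6, 0.6, -2.6]
width: 0.0511
grasp_force: 42.8
```

```bash
python3 go.py .469,.3695,-.012,73.1
```

```text
t 6.53 tcp [ 0.4692  0.3717 -0.0112] phi 73.11 tilt 0.01 w 0.0511 F [-0.6  0.6 -2.6] g 42.8 q7 0.58
-> (0.469, 0.3695, -0.012, 73.1) rz units 0.0 dx dy dz units [-0.01 -0.04  0.02]
```

Emit:
{"fn": "send_rows", "kwargs": {"moves": "0 -0.03 0.04 0 0 0 1; 0 0 0 0 0 0 0.3; 0 0 0 0 0 0 0; 0 0 0 0 0 0 0; 0 0 -0.5 0 0 0 0"}}

```text
time_s: 7.15
tool_pos: [0.4674, 0.3691, 0.0106]
ee_rot: [0.147, 0.989, -0.002, -0.002]
force: [0.5, 0.9, 0.2]
width: 0.0853
grasp_force: 0.0
```

Emit:
{"fn": "send_rows", "kwargs": {"moves": "0 0 -1 0 0 1 0; 0 0 -0.8 0 0 1 0; 0 0 0 0 0 1 0; 0 0 0 0 0 1 0; 0 0 0 0 0 1 0"}}

```text
time_s: 7.78
tool_pos: [0.4686, 0.3703, 0.1023]
ee_rot: [0.359, 0.933, 0.0, -0.0]
force: [0.9, 0.3, 0.1]
width: 0.0857
grasp_force: 0.0
```

Emit:
{"fn": "send_rows", "kwargs": {"moves": "0 0 0 0 0 1 0; 0 0 0 0 0 1 0; 0 0 0 0 0 1 0; 0 0 0 0 0 1 0; 0 0 0 0 0 1 0"}}

```text
time_s: 8.4
tool_pos: [0.4686, 0.3702, 0.1021]
ee_rot: [0.552, 0.834, -0.0, -0.0]
force: [0.6, 0.0, 0.8]
width: 0.0857
grasp_force: 0.0
```

Emit:
{"fn": "send_rows", "kwargs": {"moves": "0 0 0 0 0 1 0; 0 0 0 0 0 1 0; 0 0 0 0 0 1 0; 0 0 0 0 0 1 0; 0 0 0 0 0 1 0"}}

```text
time_s: 9.02
tool_pos: [0.4686, 0.3703, 0.1021]
ee_rot: [0.72, 0.694, -0.0, -0.0]
force: [-0.2, -0.2, -0.1]
width: 0.0855
grasp_force: 0.0
```

Emit:
{"fn": "send_rows", "kwargs": {"moves": "0 0 0 0 0 1 0; 0 0 0 0 0 1 0; 0 0 0 0 0 0.7 0; 0 0 0 0 0 0 0; 0 0 0 0 0 0 0"}}

```text
time_s: 9.65
tool_pos: [0.4687, 0.3703, 0.1021]
ee_rot: [0.795, 0.606, -0.0, -0.0]
force: [-0.7, -0.6, -0.1]
width: 0.0851
grasp_force: 0.0
```

```bash
python3 go.py .634,.2547,.07,-15.5; python3 - <<'E'
from h import *
p,d=snap('top','t4')
cv2.imwrite('pics/t4c.png',cv2.resize(p[165:285,120:290],None,fx=4.6,fy=4.6,interpolation=2))
E
```

```text
t 9.65 tcp [0.4687 0.3703 0.1021] phi -15.33 tilt 0.01 w 0.0851 F [-0.7 -0.6 -0.1] g 0.0 q7 -0.6
-> (0.634, 0.2547, 0.07, -15.5) rz units 0.03 dx dy dz units [-1.34  3.8   0.64]
```

View pics/t4c.png

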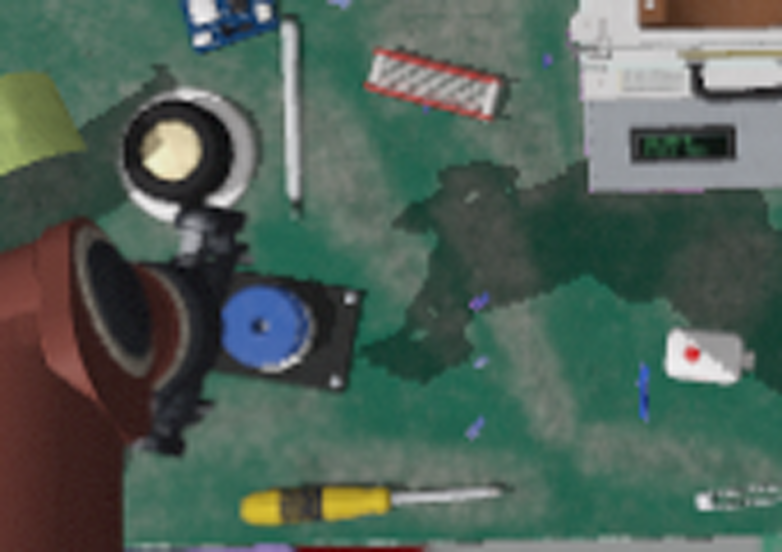

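The crop shows the reel on its pad with its hole at (262,327), the hex keys untouched at (435,85), and the puck at (705,355).

Emit:
{"fn": "send_rows", "kwargs": {"moves": "-0.27 0.76 0 0 0 0.03 0; -0.27 0.76 0 0 0 0 0; -0.27 0.76 0 0 0 0 0; -0.27 0.76 0 0 0 0 0; -0.26 0.76 0 0 0 0 0"}}

```text
time_s: 10.32
tool_pos: [0.6349, 0.2541, 0.1021]
ee_rot: [0.796, 0.605, 0.0, -0.0]
force: [0.7, 0.4, 1.0]
width: 0.0854
grasp_force: 0.0
```

Emit:
{"fn": "send_rows", "kwargs": {"moves": "0 0 0.4 0 0 0 0; 0 0 0 0 0 0 0; 0 0 0 0 0 0 0"}}

```text
time_s: 10.7
tool_pos: [0.6328, 0.2566, 0.0819]
ee_rot: [0.796, 0.606, -0.0, -0.001]
force: [-0.2, -0.1, 0.6]
width: 0.0855
grasp_force: 0.0
```

```bash
python3 - <<'E'
from h import *
snap('wrist','w5'); print(world('t4',(262.5)/4.6-.5+120,(327.5)/4.6-.5+165,.038))
E
python3 go.py .634,.2547,-.018,-15.5
```

```text
[0.47038271 0.36776442 0.038     ]
t 10.75 tcp [0.6332 0.2566 0.0824] phi -15.41 tilt 0.06 w 0.0854 F [0.2 0.6 0.4] g 0.0 q7 -0.37
-> (0.634, 0.2547, -0.018, -15.5) rz units 0.02 dx dy dz units [-0.03  0.03  2.01]
```

View pics/w5.png

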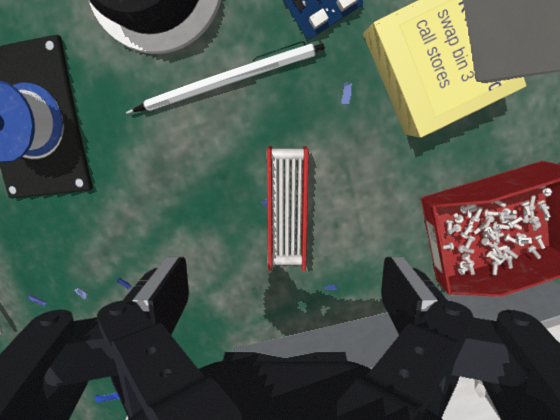

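Reel landed at (.4704,.3678), within 2 mm of its pad. The wrist view shows the hex set from (288,148) to (290,268), in line with the tool. The red bin's left edge at u ≈ 430 is about 87 mm from it, which clears the fingers.

```bash
python3 - <<'E'
from h import *
for u,v in [(290,208),(289,149),(290,266),(268,208),(311,208)]: print(world('w5',u,v,.02).round(4))
print(world('w5',430,240).round(3))
E
python3 go.py .634,.2547,-.018,-15.5
```

```text
[0.6366 0.2597 0.02  ]
[0.6466 0.2992 0.02  ]
[0.625  0.2169 0.02  ]
[0.6218 0.2638 0.02  ]
[0.6506 0.2558 0.02  ]
[0.735 0.2   0.002]
t 10.75 tcp [0.6332 0.2566 0.0824] phi -15.41 tilt 0.06 w 0.0854 F [0.2 0.6 0.4] g 0.0 q7 -0.37
-> (0.634, 0.2547, -0.018, -15.5) rz units 0.02 dx dy dz units [-0.03  0.03  2.01]
```

Emit:
{"fn": "send_rows", "kwargs": {"moves": "-0.02 0.03 0.8 0 0 0 0; 0 0 0.8 0 0 0 0; 0 0 0.41 0 0 0 0; 0 0 0 0 0 0 0; 0 0 0 0 0 0 1"}}

```text
time_s: 11.38
tool_pos: [0.6366, 0.254, -0.0165]
ee_rot: [0.796, 0.605, 0.002, 0.001]
force: [-0.2, -0.3, -0.6]
width: 0.0698
grasp_force: 0.0
```

Emit:
{"fn": "send_rows", "kwargs": {"moves": "0 0 0 0 0 0 1; 0 0 0 0 0 0 1; 0 0 0 0 0 0 1; 0 0 0 0 0 0 1; 0 0 0 0 0 0 1"}}

```text
time_s: 12.0
tool_pos: [0.6361, 0.254, -0.0166]
ee_rot: [0.796, 0.605, 0.001, 0.0]
force: [-0.2, 0.0, 5.3]
width: 0.0269
grasp_force: 42.6
```

```bash
python3 go.py .463,.25,.06,-15.5 .463,-.075,.06,-8
```

```text
t 12.0 tcp [ 0.6361  0.254  -0.0166] phi -15.53 tilt 0.14 w 0.0269 F [-0.2  0.   5.3] g 42.6 q7 -0.32
-> (0.463, 0.25, 0.06, -15.5) rz units -0.01 dx dy dz units [-1.   -3.31 -1.53]
-> (0.463, -0.075, 0.06, -8.0) rz units -1.5 dx dy dz units [-6.44  0.9  -0.  ]
```

Emit:
{"fn": "send_rows", "kwargs": {"moves": "0 0 -0.3 0 0 0 1; 0 0 -0.6 0 0 0 1; 0 0 -0.65 0 0 0 1; -0.1 -0.33 0 0 0 0 1; -0.2 -0.66 0 0 0 0 1"}}

```text
time_s: 12.62
tool_pos: [0.5844, 0.2518, 0.0602]
ee_rot: [0.797, 0.605, 0.001, 0.001]
force: [-0.8, 0.5, -1.8]
width: 0.027
grasp_force: 40.2
```

Emit:
{"fn": "send_rows", "kwargs": {"moves": "-0.2 -0.66 0 0 0 0 1; -0.2 -0.66 0 0 0 0 1; -0.2 -0.66 0 0 0 0 1; -0.1 -0.34 0 0 0 0 1; 0 0 0 0 0 0 1"}}

```text
time_s: 13.25
tool_pos: [0.4609, 0.25, 0.0596]
ee_rot: [0.796, 0.605, -0.0, -0.001]
force: [1.3, -0.4, -2.0]
width: 0.0274
grasp_force: 40.3
```

```bash
python3 go.py .463,-.075,.06,-8
```

```text
t 13.25 tcp [0.4609 0.25   0.0596] phi -15.47 tilt 0.08 w 0.0274 F [ 1.3 -0.4 -2. ] g 40.3 q7 -0.37
-> (0.463, -0.075, 0.06, -8.0) rz units -1.49 dx dy dz units [-6.43  0.95 -0.01]
```

Emit:
{"fn": "send_rows", "kwargs": {"moves": "0 0 0 0 0 -0.75 1; 0 0 0 0 0 -0.75 1; -0.5 0.07 0 0 0 0 1; -0.9 0.13 0 0 0 0 1; -0.9 0.13 0 0 0 0 1"}}

```text
time_s: 13.88
tool_pos: [0.4647, 0.1321, 0.0595]
ee_rot: [0.755, 0.656, 0.001, 0.001]
force: [0.3, -0.6, -1.7]
width: 0.0274
grasp_force: 40.3
```

Emit:
{"fn": "send_rows", "kwargs": {"moves": "-0.9 0.13 0 0 0 0 1; -0.9 0.13 0 0 0 0 1; -0.9 0.13 0 0 0 0 1; -0.9 0.13 0 0 0 0 1; -0.53 0.1 0 0 0 0 1"}}

```text
time_s: 14.5
tool_pos: [0.4658, -0.0797, 0.0597]
ee_rot: [0.757, 0.654, 0.0, 0.002]
force: [-0.4, 0.2, -2.0]
width: 0.027
grasp_force: 40.3
```

Emit:
{"fn": "send_rows", "kwargs": {"moves": "0 0 0.3 0 0 0 1; 0 0 0.3 0 0 0 1; 0 0 0 0 0 0 1"}}

```text
time_s: 14.88
tool_pos: [0.465, -0.0764, 0.0287]
ee_rot: [0.755, 0.655, -0.0, 0.0]
force: [-0.0, 0.0, -2.0]
width: 0.027
grasp_force: 40.2
```

```bash
python3 - <<'E'
from h import *
snap('wrist','w6')
E
python3 go.py .461,-.076,-.011,-8
```

```text
t 14.93 tcp [ 0.4652 -0.0762  0.0292] phi -8.1 tilt 0.06 w 0.0275 F [ 0.4  0.8 -1.5] g 40.2 q7 0.34
-> (0.461, -0.076, -0.011, -8.0) rz units -0.02 dx dy dz units [-0.01 -0.08  0.8 ]
```

View pics/w6.png

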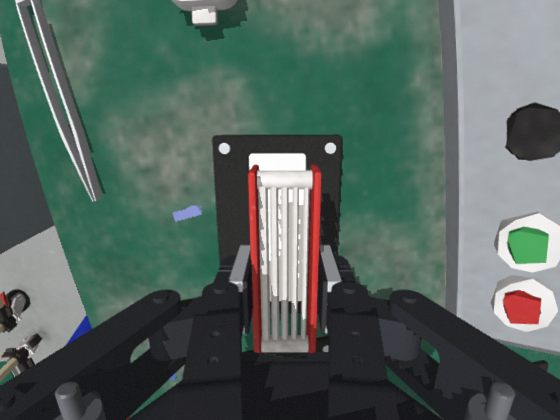

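```bash
python3 - <<'E'
from h import *
a=world('w6',224,148.5,.007);b=world('w6',330.5,148,.007)
d=(b-a)/np.linalg.norm(b-a); n=np.array([-d[1],d[0],0]); print('spacing',np.linalg.norm(b-a),'pad centre',((a+b)/2-.049*n).round(4),'ang',np.degrees(np.arctan2(d[1],d[0])))
l=world('w6',256,170,.066);r=world('w6',318,170,.066); print('w',np.linalg.norm(r-l)); t=np.radians(-8.1); n=np.array([-np.sin(t),np.cos(t),0]); print('hex centre',((l+r)/2-.045*n).round(4), [world('w6',u,172)[2].round(3) for u in (275,285,300)])
E
```

```text
spacing 0.05780213202314068 pad centre [ 0.4605 -0.075   0.007 ] ang -7.894833890122707
w 0.022980302504908266
hex centre [ 0.4656 -0.0733  0.066 ] [np.float64(0.057), np.float64(0.057), np.float64(0.057)]
```

Pad centre is (.461,-.0755) by both cameras, and the hex set hangs about 4.5 mm too far in x. I'll shift it, then lower and release.

Emit:
{"fn": "send_rows", "kwargs": {"moves": "-0.01 -0.09 0.3 0 0 0 1; 0 0 0.3 0 0 0 1; 0 0 0.18 0 0 0 1; 0 0 0 0 0 0 1; 0 0 0.02 0 0 0 1"}}

```text
time_s: 15.55
tool_pos: [0.4605, -0.0753, -0.0104]
ee_rot: [0.755, 0.656, 0.0, 0.001]
force: [0.3, 0.2, -1.0]
width: 0.0275
grasp_force: 40.3
```

```bash
python3 go.py .4605,-.0755,-.0106,-8
```

```text
t 15.55 tcp [ 0.4605 -0.0753 -0.0104] phi -8.04 tilt 0.07 w 0.0275 F [ 0.3  0.2 -1. ] g 40.3 q7 0.37
-> (0.4605, -0.0755, -0.0106, -8.0) rz units -0.01 dx dy dz units [-0.  0.  0.]
```

Emit:
{"fn": "send_rows", "kwargs": {"moves": "0 0 0 0 0 0 0.5; 0 0 0 0 0 0 0; 0 0 0 0 0 0 0; 0 0 -0.3 0 0 0 0; 0 0 -0.7 0 0 0 0"}}

```text
time_s: 16.18
tool_pos: [0.4587, -0.075, 0.0388]
ee_rot: [0.755, 0.656, -0.001, -0.001]
force: [-0.6, 0.8, 0.6]
width: 0.0856
grasp_force: 0.0
```

Emit:
{"fn": "send_rows", "kwargs": {"moves": "0 0 -0.7 0 0 -0.86 0; 0.7 -0.13 0 0 0 0 0; 0.75 -0.13 0 0 0 0 0; 0.7 -0.13 0 0 0 0 0; 0.7 -0.13 0 0 0 0 0"}}

```text
time_s: 16.8
tool_pos: [0.443, 0.0699, 0.0743]
ee_rot: [0.73, 0.684, 0.0, 0.0]
force: [-0.5, 0.1, -0.9]
width: 0.0851
grasp_force: 0.0
```

Emit:
{"fn": "send_rows", "kwargs": {"moves": "0 0 0 0 0 0 0; 0 0 0 0 0 0 0"}}

```text
time_s: 17.05
tool_pos: [0.4433, 0.0681, 0.0742]
ee_rot: [0.73, 0.683, -0.0, 0.0]
force: [-0.0, -0.4, 0.3]
width: 0.0854
grasp_force: 0.0
```

```bash
python3 - <<'E'
from h import *
snap('wrist','w7')
E
python3 go.py .444,.069,-.018,-3.7
```

```text
t 17.1 tcp [0.4433 0.0675 0.0742] phi -3.84 tilt 0.05 w 0.0854 F [0.8 0.  0.4] g 0.0 q7 0.09
-> (0.444, 0.069, -0.018, -3.7) rz units -0.03 dx dy dz units [0.03 0.01 1.84]
```

View pics/w7.png

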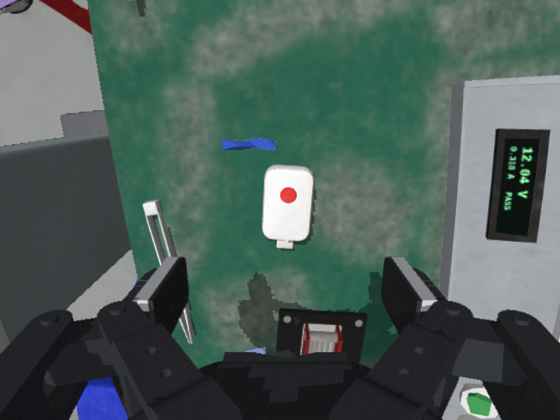

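The wrist view shows the puck body from (288,166) to (287,241), tab end (285,249), sides 263 to 313, red button at (288,195). Tweezers lie at left, (150,205) to (190,340). I'll descend with the fingers partly closed to stay clear of them.

```bash
python3 - <<'E'
from h import *
a=world('w7',288.5,166,.016);b=world('w7',286.5,241,.016);t=world('w7',285,249,.01)
print(a.round(4),b.round(4),t.round(4),'len',np.linalg.norm(a-b),'dir',np.degrees(np.arctan2(*(a-b)[[1,0]])),'body c',((a+b)/2).round(4),'all c',((a+t)/2).round(4))
l=world('w7',263,205,.016);r=world('w7',313,205,.016); print((l+r)/2,np.linalg.norm(l-r)); print('tweez',world('w7',170,250,.0),world('w7',180,290,0.))
E
python3 go.py .444,.07,-.018,-3.7
```

```text
[0.4472 0.102  0.016 ] [0.4425 0.049  0.016 ] [0.4409 0.0404 0.01  ] len 0.05316233263821117 dir 84.89338498120826 body c [0.4449 0.0755 0.016 ] all c [0.4441 0.0712 0.013 ]
[0.44521262 0.07525687 0.016     ] 0.034092231412902976
tweez [0.35206954 0.04061694 0.        ] [0.35422809 0.00557841 0.        ]
t 17.1 tcp [0.4433 0.0675 0.0742] phi -3.84 tilt 0.05 w 0.0854 F [0.8 0.  0.4] g 0.0 q7 0.09
-> (0.444, 0.07, -0.018, -3.7) rz units -0.03 dx dy dz units [0.05 0.01 1.84]
```

Emit:
{"fn": "send_rows", "kwargs": {"moves": "0.1 0.01 0 0 0 0.13 0.3; 0 0 0.6 0 0 0 0.3; 0 0 0.7 0 0 0 0.3; 0 0 0.49 0 0 0 0.3; 0 0 0 0 0 0 0.3"}}

```text
time_s: 17.73
tool_pos: [0.4431, 0.0729, -0.0166]
ee_rot: [0.734, 0.679, -0.001, -0.001]
force: [-0.3, 0.6, 0.3]
width: 0.0596
grasp_force: 0.0
```

Emit:
{"fn": "send_rows", "kwargs": {"moves": "0 0 0 0 0 0 1; 0 0 0 0 0 0 1; 0 0 0 0 0 0 1; 0 0 0 0 0 0 1"}}

```text
time_s: 18.23
tool_pos: [0.4449, 0.0736, -0.0142]
ee_rot: [0.734, 0.679, 0.001, 0.001]
force: [-0.6, -0.8, 7.2]
width: 0.0334
grasp_force: 40.0
```

```bash
python3 go.py .444,.0725,.06,-4.5 .47,-.2633,.06,-.4 .607,-.2633,.06,-.4
```

```text
t 18.23 tcp [ 0.4449  0.0736 -0.0142] phi -4.41 tilt 0.14 w 0.0334 F [-0.6 -0.8  7.2] g 40.0 q7 0.15
-> (0.444, 0.0725, 0.06, -4.5) rz units 0.02 dx dy dz units [-0.02 -0.02 -1.48]
-> (0.47, -0.2633, 0.06, -0.4) rz units -0.82 dx dy dz units [-6.71  0.57 -0.  ]
-> (0.607, -0.2633, 0.06, -0.4) rz units -0.0 dx dy dz units [ 0.02  2.74 -0.  ]
```

Emit:
{"fn": "send_rows", "kwargs": {"moves": "0 0 -0.3 0 0 0 1; 0 0 -0.6 0 0 -0.4 1; 0 0 -0.6 0 0 -0.42 1; -0.6 0.05 0 0 0 0 1; -0.85 0.07 0 0 0 0 1"}}

```text
time_s: 18.85
tool_pos: [0.4502, 0.0022, 0.0604]
ee_rot: [0.707, 0.707, 0.001, 0.0]
force: [0.4, -0.4, -0.4]
width: 0.033
grasp_force: 39.5
```

Emit:
{"fn": "send_rows", "kwargs": {"moves": "-0.85 0.07 0 0 0 0 1; -0.85 0.07 0 0 0 0 1; -0.85 0.07 0 0 0 0 1; -0.85 0.07 0 0 0 0 1; -0.85 0.07 0 0 0 0 1"}}

```text
time_s: 19.48
tool_pos: [0.4661, -0.2125, 0.06]
ee_rot: [0.709, 0.705, 0.0, 0.0]
force: [0.7, 0.4, -0.8]
width: 0.0332
grasp_force: 39.5
```

Emit:
{"fn": "send_rows", "kwargs": {"moves": "-0.85 0.07 0 0 0 0 1; -0.2 0.04 0 0 0 0 1; 0 0 0 0 0 0 1; 0 0 0 0 0 0 1"}}

```text
time_s: 19.98
tool_pos: [0.4713, -0.2615, 0.0595]
ee_rot: [0.708, 0.706, 0.0, -0.001]
force: [0.6, -0.1, 0.1]
width: 0.0333
grasp_force: 39.5
```

```bash
python3 go.py .607,-.2633,.06,-.4
```

```text
t 19.98 tcp [ 0.4713 -0.2615  0.0595] phi -0.13 tilt 0.13 w 0.0333 F [ 0.6 -0.1  0.1] g 39.5 q7 0.69
-> (0.607, -0.2633, 0.06, -0.4) rz units 0.05 dx dy dz units [-0.02  2.71 -0.01]
```

Emit:
{"fn": "send_rows", "kwargs": {"moves": "0 0.5 0 0 0 0.05 1; -0.01 0.8 0 0 0 0 1; -0.01 0.8 0 0 0 0 1; 0 0.6 0.3 0 0 0 1; 0 0 0.3 0 0 0 1"}}

```text
time_s: 20.6
tool_pos: [0.6092, -0.2623, 0.0288]
ee_rot: [0.708, 0.706, 0.001, 0.0]
force: [-1.1, -0.3, -0.4]
width: 0.0332
grasp_force: 39.5
```

Emit:
{"fn": "send_rows", "kwargs": {"moves": "0 0 0 0 0 0 1; 0 0 0 0 0 0 1"}}

```text
time_s: 20.85
tool_pos: [0.6052, -0.2662, 0.0299]
ee_rot: [0.711, 0.704, -0.0, -0.0]
force: [-0.9, -1.0, 0.1]
width: 0.0333
grasp_force: 39.5
```

```bash
python3 go.py .607,-.2625,-.009,-.4; python3 - <<'E'
from h import *
p,d=snap('wrist','w8')
# bright small blobs with dark surround
g=cv2.cvtColor(p,cv2.COLOR_BGR2GRAY); n,l,s,c=cv2.connectedComponentsWithStats((g>150).astype(np.uint8))
for i in range(1,n):
    x,y,w,h,a=s[i]
    if 25<a<500 and w<25 and h<25:
        ring=g[max(0,y-4):y+h+4,max(0,x-4):x+w+4]
        print(c[i].round(1),a,int(np.median(ring)),world('w8',*c[i],.007).round(4))
E
```

```text
t 20.85 tcp [ 0.6052 -0.2662  0.0299] phi -0.58 tilt 0.06 w 0.0333 F [-0.9 -1.   0.1] g 39.5 q7 0.58
-> (0.607, -0.2625, -0.009, -0.4) rz units -0.04 dx dy dz units [0.07 0.04 0.78]
[53.  51.4] 94 44 [ 0.4812 -0.1619  0.007 ]
[340. 142.] 93 45 [ 0.635  -0.2134  0.007 ]
[234.  142.8] 93 44 [ 0.5773 -0.2132  0.007 ]
[ 93.3 223. ] 69 45 [ 0.49   -0.2588  0.007 ]
[ 10.2 231. ] 59 45 [ 0.4325 -0.264   0.007 ]
[508.7 269.8] 132 92 [ 0.746  -0.2928  0.007 ]
[339.2 284.7] 44 57 [ 0.6377 -0.3002  0.007 ]
```

Emit:
{"fn": "send_rows", "kwargs": {"moves": "0.07 0.03 0.3 0 0 0 1; 0 0 0.3 0 0 0 1; 0 0 0.14 0 0 0 1; 0 0 0 0 0 0 1; 0 0 0 0 0 0 1"}}

```text
time_s: 21.52
tool_pos: [0.6076, -0.2627, -0.0078]
ee_rot: [0.71, 0.704, -0.0, -0.0]
force: [-0.0, -0.1, -0.6]
width: 0.0332
grasp_force: 39.4
```

```bash
python3 go.py .6065,-.262,-.009,-.4
```

```text
t 21.52 tcp [ 0.6076 -0.2627 -0.0078] phi -0.54 tilt 0.03 w 0.0332 F [-0.  -0.1 -0.6] g 39.4 q7 0.58
-> (0.6065, -0.262, -0.009, -0.4) rz units -0.03 dx dy dz units [ 0.01 -0.02  0.02]
```

Emit:
{"fn": "send_rows", "kwargs": {"moves": "0 0 0.02 0 0 0 1; 0 0 0 0 0 0 0.5; 0 0 0 0 0 0 0; 0 0 0 0 0 0 0; 0 0 -0.4 0 0 0 0"}}

```text
time_s: 22.15
tool_pos: [0.6064, -0.2619, 0.0106]
ee_rot: [0.71, 0.704, -0.001, -0.002]
force: [-0.0, -0.8, -0.3]
width: 0.0854
grasp_force: 0.0
```

Emit:
{"fn": "send_rows", "kwargs": {"moves": "0 0 -0.8 0 0 0 0; 0 0 -0.8 0 0 0 0; -0.5 -0.68 0 0 0 0 0; -0.5 -0.68 0 0 0 0 0; -0.5 -0.68 0 0 0 0 0"}}

```text
time_s: 22.78
tool_pos: [0.5046, -0.3378, 0.0935]
ee_rot: [0.71, 0.704, 0.0, 0.001]
force: [-0.5, -0.9, 0.4]
width: 0.0853
grasp_force: 0.0
```

Emit:
{"fn": "send_rows", "kwargs": {"moves": "-0.47 -0.68 0 0 0 0 0; 0 0 0 0 0 -1 0; 0 0 0 0 0 -1 0; 0 0 0 0 0 -1 0; 0 0 0 0 0 -1 0"}}

```text
time_s: 23.4
tool_pos: [0.4712, -0.3605, 0.0933]
ee_rot: [0.576, 0.817, -0.0, 0.001]
force: [-0.5, 0.4, -0.1]
width: 0.0852
grasp_force: 0.0
```

Emit:
{"fn": "send_rows", "kwargs": {"moves": "0 0 0 0 0 -1 0; 0 0 0 0 0 -1 0; 0 0 0 0 0 -1 0; 0 0 0 0 0 -1 0; 0 0 0 0 0 -1 0"}}

```text
time_s: 24.02
tool_pos: [0.4712, -0.3605, 0.0933]
ee_rot: [0.386, 0.923, -0.001, 0.001]
force: [-0.2, 0.5, 0.3]
width: 0.0853
grasp_force: 0.0
```

Emit:
{"fn": "send_rows", "kwargs": {"moves": "0 0 0 0 0 -1 0; 0 0 0 0 0 -0.1 0; 0 0 0 0 0 0 0; 0 0 0 0 0 0 0"}}

```text
time_s: 24.52
tool_pos: [0.471, -0.3599, 0.0919]
ee_rot: [0.343, 0.939, -0.0, 0.0]
force: [-0.3, -0.0, -0.2]
width: 0.0859
grasp_force: 0.0
```

```bash
python3 go.py .4507,-.3896,.075,50.5
```

```text
t 24.52 tcp [ 0.471  -0.3599  0.0919] phi 49.92 tilt 0.02 w 0.0859 F [-0.3 -0.  -0.2] g 0.0 q7 1.47
-> (0.4507, -0.3896, 0.075, 50.5) rz units -0.12 dx dy dz units [-0.06 -0.72  0.34]
```

Emit:
{"fn": "send_rows", "kwargs": {"moves": "-0.03 -0.36 0.1 0 0 -0.12 0; -0.03 -0.36 0 0 0 0 0; 0 0 0 0 0 0 0; 0 0 0 0 0 0 0"}}

```text
time_s: 25.02
tool_pos: [0.4502, -0.3895, 0.0866]
ee_rot: [0.338, 0.941, 0.0, 0.0]
force: [0.7, 0.1, 0.2]
width: 0.0855
grasp_force: 0.0
```

```bash
python3 go.py .4507,-.3896,-.012,50.5; python3 - <<'E'
from h import *
p,d=snap('wrist','w9'); q=cv2.resize(p[120:360,150:430],None,fx=2.5,fy=2.5,interpolation=2); cv2.imwrite('pics/w9c.png',q)
E
```

```text
t 25.02 tcp [ 0.4502 -0.3895  0.0866] phi 50.52 tilt 0.03 w 0.0855 F [0.7 0.1 0.2] g 0.0 q7 1.54
-> (0.4507, -0.3896, -0.012, 50.5) rz units 0.0 dx dy dz units [-0.01  0.01  1.97]
```

View pics/w9c.png

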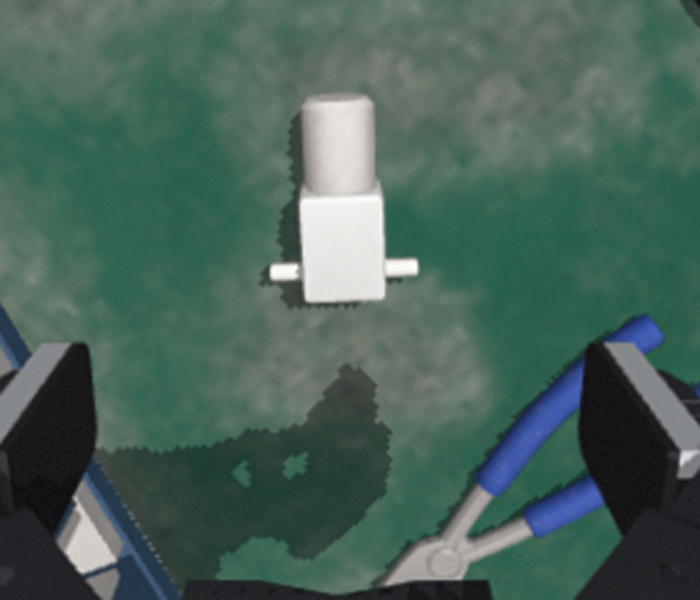

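The crop shows the motor with its can end at (338,97), gearbox end at (343,300), and cross-shaft ends at (270,272) and (418,267). The pliers handle is at (650,330) and the vise is at the left edge.

```bash
python3 - <<'E'
from h import *
W=lambda u,v,z=None: world('w9',u/2.5+150,v/2.5+120,z)
s=(W(270,272,.012)+W(418,267,.012))/2; d=W(418,267,.012)-W(270,272,.012); print('shaft',s.round(4),np.linalg.norm(d),'phi',np.degrees(np.arctan2(d[1],d[0])))
a=W(338,97,.012);b=W(343,300,.022); e=(b-a)[:2]; print('axis',np.degrees(np.arctan2(e[1],e[0])),np.linalg.norm(e))
t=np.radians(-40); u=np.array([np.cos(t),np.sin(t)]); print('origin',(s[:2]-.023*u).round(4),(b[:2]-.029*u).round(4),(a[:2]+.029*u).round(4))
g=np.array([.4502,-.3895]); ty=np.array([np.cos(np.radians(50.5)),np.sin(np.radians(50.5))]); tx=np.array([-ty[1],ty[0]])
for n,p in dict(pl=W(655,330),pl2=W(480,480),pl3=W(590,380),vise=W(10,340),vise2=W(100,500)).items(): print(n,p.round(3),'xt',((p[:2]-g)@tx).round(3),'yt',((p[:2]-g)@ty).round(3))
E
```

```text
shaft [ 0.4626 -0.3972  0.012 ] 0.04432189216361611 phi 52.55331601023762
axis -38.03675137700703 0.05743137552093882
origin [ 0.445  -0.3824] [ 0.4446 -0.3825] [ 0.4438 -0.3844]
pl [ 0.541 -0.335  0.009] xt -0.036 yt 0.1
pl2 [ 0.55  -0.41   0.008] xt -0.09 yt 0.047
pl3 [ 0.473 -0.354  0.121] xt 0.005 yt 0.042
vise [ 0.415 -0.495  0.008] xt -0.04 yt -0.104
vise2 [ 0.474 -0.512  0.011] xt -0.097 yt -0.079
```

Emit:
{"fn": "send_rows", "kwargs": {"moves": "0.02 0.03 0.3 0 0 -0.2 0.3; 0 0 0.7 0 0 0 0.3; 0 0 0.7 0 0 0 0.3; 0 0 0.27 0 0 0 0.3; 0 0 0 0 0 0 0.3"}}

```text
time_s: 25.7
tool_pos: [0.4501, -0.3868, -0.0129]
ee_rot: [0.329, 0.944, 0.0, -0.001]
force: [-0.2, -0.5, 0.1]
width: 0.0598
grasp_force: 0.0
```

Emit:
{"fn": "send_rows", "kwargs": {"moves": "0 0 0 0 0 0 1; 0 0 0 0 0 0 1; 0 0 0 0 0 0 1; 0 0 0 0 0 0 1; 0 0 0 0 0 0 1"}}

```text
time_s: 26.32
tool_pos: [0.4513, -0.3884, -0.0104]
ee_rot: [0.329, 0.944, -0.001, 0.001]
force: [0.4, -0.0, 5.4]
width: 0.0231
grasp_force: 40.3
```

```bash
python3 go.py .4502,-.3877,.06,51.5 .4502,-.3877,.06,5.2 .4570,-.2206,.06,5.2
```

```text
t 26.32 tcp [ 0.4513 -0.3884 -0.0104] phi 51.56 tilt 0.17 w 0.0231 F [ 0.4 -0.   5.4] g 40.3 q7 1.54
-> (0.4502, -0.3877, 0.06, 51.5) rz units 0.01 dx dy dz units [ 0.03 -0.   -1.41]
-> (0.4502, -0.3877, 0.06, 5.2) rz units 9.26 dx dy dz units [ 0.  0. -0.]
-> (0.457, -0.2206, 0.06, 5.2) rz units -0.0 dx dy dz units [ 3.32  0.44 -0.  ]
```

Emit:
{"fn": "send_rows", "kwargs": {"moves": "0 0 -0.3 0 0 0 1; 0 0 -0.6 0 0 0 1; 0 0 -0.5 0 0 0.67 1; 0 0 0 0 0 0.8 1; 0 0 0 0 0 0.8 1"}}

```text
time_s: 26.95
tool_pos: [0.4504, -0.3877, 0.0593]
ee_rot: [0.422, 0.907, -0.0, 0.0]
force: [-0.4, 0.1, -0.9]
width: 0.023
grasp_force: 39.6
```

Emit:
{"fn": "send_rows", "kwargs": {"moves": "0 0 0 0 0 1 1; 0 0 0 0 0 1 1; 0 0 0 0 0 1 1; 0 0 0 0 0 1 1; 0 0 0 0 0 1 1"}}

```text
time_s: 27.58
tool_pos: [0.4503, -0.3874, 0.0587]
ee_rot: [0.608, 0.794, 0.0, -0.0]
force: [0.6, -0.3, -1.2]
width: 0.0231
grasp_force: 39.6
```

Emit:
{"fn": "send_rows", "kwargs": {"moves": "0 0 0 0 0 1 1; 0 0 0 0 0 1 1; 0 0 0 0 0 0 1; 0 0 0 0 0 0 1"}}

```text
time_s: 28.08
tool_pos: [0.4504, -0.3875, 0.0584]
ee_rot: [0.674, 0.739, 0.0, 0.0]
force: [-0.5, -0.4, -0.9]
width: 0.023
grasp_force: 39.5
```

```bash
python3 go.py .4577,-.2219,.06,5.2
```

```text
t 28.07 tcp [ 0.4504 -0.3875  0.0584] phi 5.29 tilt 0.01 w 0.023 F [-0.5 -0.4 -0.9] g 39.5 q7 0.95
-> (0.4577, -0.2219, 0.06, 5.2) rz units 0.02 dx dy dz units [ 3.29  0.45 -0.03]
```

Emit:
{"fn": "send_rows", "kwargs": {"moves": "0.8 0.11 0 0 0 0 1; 0.85 0.12 0 0 0 0 1; 0.85 0.11 0 0 0 0 1; 0.79 0.11 0 0 0 0 1; 0 0 0.4 0 0 0 1"}}

```text
time_s: 28.7
tool_pos: [0.4597, -0.2175, 0.039]
ee_rot: [0.671, 0.741, 0.002, 0.0]
force: [0.5, -1.3, -0.5]
width: 0.0227
grasp_force: 39.5
```

Emit:
{"fn": "send_rows", "kwargs": {"moves": "0 0 0.3 0 0 0 1; 0 0 0 0 0 0 1; 0 0 0 0 0 0 1; 0 0 0 0 0 0 1"}}

```text
time_s: 29.2
tool_pos: [0.4581, -0.2225, 0.0236]
ee_rot: [0.675, 0.738, 0.0, 0.001]
force: [-0.4, -0.3, -0.7]
width: 0.0232
grasp_force: 39.5
```

```bash
python3 go.py .4577,-.2219,-.0045,5.2; python3 - <<'E'
from h import *
p,d=snap('wrist','w10')
g=cv2.cvtColor(p,cv2.COLOR_BGR2GRAY); n,l,s,c=cv2.connectedComponentsWithStats((g>150).astype(np.uint8))
for i in range(1,n):
    x,y,w,h,a=s[i]
    if 25<a<500 and w<25 and h<25: print(c[i].round(1),a,world('w10',*c[i],.007).round(4))
E
```

```text
t 29.2 tcp [ 0.4581 -0.2225  0.0236] phi 5.17 tilt 0.07 w 0.0232 F [-0.4 -0.3 -0.7] g 39.5 q7 0.76
-> (0.4577, -0.2219, -0.0045, 5.2) rz units -0.01 dx dy dz units [ 0.01 -0.01  0.56]
[237.6  36.7] 127 [ 0.4249 -0.1197  0.007 ]
[350.5  64.5] 119 [ 0.4819 -0.1276  0.007 ]
[228.4 132.4] 114 [ 0.4229 -0.1667  0.007 ]
[338.9 132.4] 107 [ 0.4803 -0.1615  0.007 ]
[487.4 238.2] 76 [ 0.5761 -0.2128  0.007 ]
[244.7 283.5] 40 [ 0.4364 -0.2538  0.007 ]
[325.  283.9] 54 [ 0.484  -0.2498  0.007 ]
[104.2 317.8] 190 [ 0.3481 -0.2879  0.007 ]
```

Emit:
{"fn": "send_rows", "kwargs": {"moves": "0.02 -0.02 0.3 0 0 0 1; 0 0 0.26 0 0 0 1; 0 0 0 0 0 0 1; 0 0 0 0 0 0 1; 0 0 0.02 0 0 0 1"}}

```text
time_s: 29.88
tool_pos: [0.4564, -0.2207, -0.0059]
ee_rot: [0.674, 0.739, -0.0, -0.0]
force: [-1.8, 0.3, 9.3]
width: 0.023
grasp_force: 42.7
```

```bash
python3 go.py .4575,-.2216,-.0045,5.2
```

```text
t 29.88 tcp [ 0.4564 -0.2207 -0.0059] phi 5.21 tilt 0.05 w 0.023 F [-1.8  0.3  9.3] g 42.7 q7 0.77
-> (0.4575, -0.2216, -0.0045, 5.2) rz units 0.0 dx dy dz units [-0.02  0.02 -0.03]
```

Emit:
{"fn": "send_rows", "kwargs": {"moves": "0 0 -0.02 0 0 0 0.5; 0 0 0 0 0 0 0; 0 0 0 0 0 0 0; 0 0 -0.3 0 0 0 0; 0 0 -0.7 0 0 0 0"}}

```text
time_s: 30.5
tool_pos: [0.4558, -0.2205, 0.0453]
ee_rot: [0.674, 0.738, -0.0, -0.001]
force: [0.4, 0.5, 0.6]
width: 0.0853
grasp_force: 0.0
```

Emit:
{"fn": "send_rows", "kwargs": {"moves": "0 0 -0.9 0 0 0 0; 0 0 -0.9 0 0 0 0; -0.9 -0.1 0 0 0 0 0; -0.9 -0.1 0 0 0 0 0; -0.9 -0.1 0 0 0 0 0"}}

```text
time_s: 31.12
tool_pos: [0.4541, -0.3579, 0.1365]
ee_rot: [0.674, 0.739, 0.0, 0.001]
force: [1.1, 1.1, 0.2]
width: 0.0852
grasp_force: 0.0
```

Emit:
{"fn": "send_rows", "kwargs": {"moves": "-0.9 -0.1 0 0 0 0 0; -0.9 -0.1 0 0 0 0 0; -0.9 -0.1 0 0 0 0 0; 0 0 0 0 0 0 0; 0 0 0 0 0 0 0"}}

```text
time_s: 31.75
tool_pos: [0.4516, -0.4914, 0.1355]
ee_rot: [0.674, 0.739, 0.001, -0.0]
force: [0.1, 1.1, 0.1]
width: 0.0853
grasp_force: 0.0
```

```bash
python3 go.py; python3 - <<'E'
from h import *
p,d=snap('top','t9')
h=cv2.cvtColor(p,cv2.COLOR_BGR2HSV)
pads=dict(reel=(.4697,.3688),puck=(.6065,-.2628),hex=(.461,-.0755),motor=(.4565,-.2133)); top=dict(reel=.038,puck=.024,hex=.026,motor=.03)
c=np.load('pics/t9.npz'); Ti=np.linalg.inv(c['T'])
for n,(x,y) in pads.items():
    # object pixels: depth-derived world height above pad
    q=Ti@[x,y,.02,1]; u0,v0=(c['K']@q[:3]/q[2])[:2].astype(int); P=[]
    for v in range(v0-20,v0+21):
        for u in range(u0-24,u0+25):
            if c['d'][v,u]>0:
                w=world('t9',u,v)
                if w[2]>(.013 if n!='motor' else .012) and abs(w[0]-x)<.034 and abs(w[1]-y)<.054: P.append(w)
    P=np.array(P); r=cv2.minAreaRect((P[:,:2]*1000).astype(np.float32)); e=np.linalg.eigh(np.cov(P[:,:2].T))[1][:,1]
    print(n,len(P),'zmax',np.percentile(P[:,2],[50,90]).round(4),'mean off mm',((P.mean(0)[:2]-[x,y])*1000).round(1),'rect off',(np.array(r[0])-[x*1000,y*1000]).round(1),np.round(r[1],0),'axis',np.degrees(np.arctan2(e[1],e[0])).round(1)%180)
E
```

```text
t 31.75 tcp [ 0.4516 -0.4914  0.1355] phi 5.23 tilt 0.07 w 0.0853 F [0.1 1.1 0.1] g 0.0 q7 1.05
reel 237 zmax [0.0384 0.0417] mean off mm [0.4 1.1] rect off [-4.5 -4. ] [67. 53.] axis 91.3
puck 192 zmax [0.0232 0.0268] mean off mm [0.4 0.2] rect off [ 0.3 -3.3] [61. 35.] axis 88.5
hex 214 zmax [0.0198 0.0272] mean off mm [-1.6  1.8] rect off [3.2 0.8] [90. 36.] axis 81.6
motor 157 zmax [0.0289 0.0325] mean off mm [-1.5 -3.2] rect off [  0.6 -11.5] [78. 42.] axis 93.9
```

All four check out: offsets are a few mm or less, axes line up, and heights are right. The motor's mean of -3.2 mm matches the -2.9 mm its shape would give with the shaft at the +y end. Handing in.

```bash
python3 -c "
from plant import ctrl
print(ctrl.finish_job())"
```

```text
the job is handed in; nothing more can be done
None
```

The job is handed in at about 32 s: reel, button box, hex keys and motor are each released on their own pads, measured within about 3 mm of centre and in line, and the arm is clear; the judge's result was not shown.

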